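Fit the matching adapter plate on the shaker

ROBOT

A 6-joint arm with a two-finger parallel gripper is mounted at the origin on the work surface. World frame = base frame: x ahead of the robot, y to its left, z up, the work surface at z = 0. Lengths are in mm, angles in rad, forces in N, time in s.
With the tool pointing down it reaches from about 275 to 850 mm from the base axis. Payload 5.2 kg.
Tool frame: the origin (TCP) lies on the centre line of the jaws, within the pads' length; the fingertips stand 17 mm ahead of it and the grasp point (between the pads) lies 2 mm behind it; z points along the fingers, y is the direction in which the jaws open and shut (so a half turn about z gives the same grasp; the last joint's range is limited). The gripper opens to 85 mm and grips with 20 to 120 N. Pads are 22 mm wide; open, the fingers measure 114 mm over their backs; the gripper's body (76 mm by 85 mm) begins 54 mm behind the grasp point. The pads swing forward as they close: fully open they stand 13 mm farther back than shut.
Start: joints at [0.996, 0.259, 1.535, -0, 1.348, -0.203], TCP at [199.79, 512.435, 248.31] pointing down, gripper open.
Joint ranges: [-3.14, 3.14], [-0.91, 2.08], [0.19, 2.58], [-1.22, 4.36], [0.22, 2.71], [-3.12, 3.12]. Speed limits (rad/s): [2.57, 2.57, 3.14, 3.14, 3.14, 3.14].

INTERFACE

Orientations are given as a unit quaternion [x, y, z, w].
In Python, from bench import r, optics gives the robot as it stands.
- The arm moves only by the tool step_arm, never from a script. Its arguments are lists of equal length, an entry for each row: "delta_pos": the shift along the tool's x, y, z in m, a list of three; "twist": the turn about the tool's z in degrees. A call has exactly 8 rows; each row is the pose to reach, as a shift and turn from the pose commanded when the call began, along the tool's axes at that moment; what a row does not reach only later rows make up. A row lasts 1/12 s, in which the tool goes at most 41.7 mm and 7.16 degrees, less where a joint would pass 70% of its speed; a pose out of reach is approached as far as the arm can. A call with a gripper value outside its range is refused whole. "jaw" is the gripper command: -1 is shut, 1 is fully open, values between are in proportion, set as the call begins (left out, the last holds). The fingers move at their own pace and stop on an object; the grip force is fixed at half the most. Time passes only in rows, so rows that repeat a pose let the fingers close, or fill a call up. It gives the time, the measured TCP pose, the force and the opening at its end, in the units of the state.
- r.sense(): the state, without advancing time (a new reading comes with each control period).
- optics.capture(name): name is "scene" or "side" or "wrist"; returns the picture (420x560x3 uint8, red, green, blue); there is no depth.
- optics.camera_info(name): a dict with "fx", "fy", "cx", "cy" (pixels), "xyz" and "rotation" of the camera in the world. Camera axes: x right, y up, looking along -z (the intrinsics and any distortion apply to the point x, -y, -z); pixel columns grow to the right and rows downward; lengths in mm; the calibration is good to about 2 mm. A picture is of the moment at which its call begins: read the wrist's pose just before it. camera_info takes no time and is no camera call; for the wrist camera it gives the pose at the moment of the call.
- r.sign_off(): hands the job in, once; it reports no verdict.
The state is a dict: "clock": time; "qpos": joint angles; "qvel": joint speeds; "joint_efforts": joint torques, N m; "ee_pos": TCP position; "orientation": TCP orientation; "wrist_force": force on the tool from outside, world axes, zero at the start; "wrist_torque": the same for the moment, N m; "grip_width": opening from 0.0 (shut) to 1.0 (fully open).
Only numpy, scipy, OpenCV 4.12 (cv2) and the standard library are available. Lean on these libraries where they do the work, as an engineer would, in place of code of your own. Each camera call takes 0.05 s, during which the arm holds its last target.

TASK

One of the three adapter plates on the bench belongs on this shaker: find the one whose two holes match the shaker's locating pins, lower it over the pins, without dropping it, until it lies flush on the platform, then swing the retaining lever fully home so that its nose holds the plate. Leave the other two plates lying flat on the bench, and do not knock over or push away the beaker or the box of pipette tips.

Things in the scene. Friction and masses are not known exactly. Their poses are not given: they have to be found in the camera images.
- shaker: white bench-top orbital shaker, 270 x 220 mm, off, fixed. Origin: on the bench, below the centre of its flat dark platform (112 mm along x, 212 along y, top 70 mm above the bench). x points away from its control panel (a housing 96 mm tall, at x = -67 to -195 mm), y towards the retaining lever. With the right plate home the middle of its handle is 120 mm above this origin
- platform (a point): centre of the platform's top face, axes as the shaker's. Two bullet-nosed steel pins, 14 mm thick, 20 tall (top 9 tapered), stand about it in the hole layout of plate A, B or C (same x, y numbers, here in the shaker's axes): which one differs from start to start. The plate with that layout, its y along this y or turned end for end, drops down flush; another plate stops 20 mm up, on the pins
- plate_a_grip (a point): adapter plate A: dark metal, 80 x 128 x 10 mm, about 0.32 kg, carried by a bright bar handle 60 mm long (along x), 14 thick (along y), 14 tall, on posts, 33 mm clear above the plate. Point: middle of the bar, over the plate's centre, 50 mm above its underside; y along the plate's long side, z up. Two 17 mm through holes on the long centre line, at x, y = (0, 36) and (0, -36) mm.
- plate_b_grip (a point): adapter plate B: dark metal, 80 x 128 x 10 mm, about 0.32 kg, carried by a bright bar handle 60 mm long (along x), 14 thick (along y), 14 tall, on posts, 33 mm clear above the plate. Point: middle of the bar, over the plate's centre, 50 mm above its underside; y along the plate's long side, z up. Two 17 mm through holes on a diagonal, at x, y = (22, 40) and (-22, -40) mm.
- plate_c_grip (a point): adapter plate C: dark metal, 80 x 128 x 10 mm, about 0.32 kg, carried by a bright bar handle 60 mm long (along x), 14 thick (along y), 14 tall, on posts, 33 mm clear above the plate. Point: middle of the bar, over the plate's centre, 50 mm above its underside; y along the plate's long side, z up. Two 17 mm through holes on the other diagonal, at x, y = (-22, 40) and (22, -40) mm.
- lever (a joint): shaker's retaining lever, a flat steel bar swinging level on a pivot at x, y = (0, 88) mm from the platform's centre (shaker's axes). 0 = home at its stop: handle along the shaker's +y, nose 3 mm over the plate's edge. Grows as the handle swings towards +x (1.57 = along +x), to 1.7 at most. Starts at 1.2 to 1.6, clear of the plate's place. Light friction (1 N at the knob); stays where left
- lever_knob (a point): round upright black knob at the end of the lever's handle, 18 mm in diameter, 34 tall, 80 mm from the pivot. Point: on its axis, 110 mm above the bench, 14 mm below its top; the lever's bar is 20 mm below it
- beaker: glass beaker, 68 mm in diameter, 85 mm tall, standing among the task's things; origin at the centre of its underside. Leave it alone.
- tip_box: box of pipette tips with a clear lid, 88 x 118 x 67 mm; origin at the centre of its underside. Leave it alone.
There are look-alikes about, which are no part of the job. What is shaped like the part that bears plate_b_grip but pink or yellow is not meant.

How it is judged:
By the outcome, as a careful person would: the job done as asked, in the order asked, and still so for the second after the job is handed in, with the robot touching nothing.
It also fails if it takes over 72 s, if anything falls off the work surface, if the arm or the gripper's body presses on something with over 40 N, if the wrist force passes 120 N, or if a joint passes its speed limit or range.

## Working session

There is one attempt and no reset: what is moved stays moved. The work goes in short steps, Python scripts to look and compute and a tool call to move; the robot and the scene stay as the last step left them, time stands still between calls to the robot, and variables do not carry over. Pictures are saved under pics/ and viewed, and the job is handed in when it is done.

Besides the shell and the picture viewer there is one more tool, called after ">>>" as name(argument=value, ...) on one line, values as JSON. step_arm: Moves the arm, as the interface text tells. Its arguments: {"type":"object","properties":{"delta_pos":{"type":"array"},"twist":{"type":"array"},"jaw":{"type":"number"}},"required":["delta_pos","twist"]}

```bash
ls; mkdir -p pics
python3 - <<'E'
from bench import r, optics
import cv2
for n in ["scene","side","wrist"]:
    i=optics.camera_info(n); print(n,i)
    cv2.imwrite(f"pics/{n}0.png",cv2.cvtColor(optics.capture(n),cv2.COLOR_RGB2BGR))
print(r.sense())
E
```

```text
pics
scene {'fx': 401.52036122444207, 'fy': 401.52036122444207, 'cx': 279.2774631902439, 'cy': 210.86748997080306, 'xyz': array([1153.0523864 ,  -84.59227052,  859.88420118]), 'rotation': array([0.26840315, 0.22843282, 0.61895364, 0.70190782])}
side {'fx': 423.69519198482624, 'fy': 423.69519198482624, 'cx': 281.4129847703867, 'cy': 208.4825540948454, 'xyz': array([ 214.58557903, -798.58271355, 1013.49759858]), 'rotation': array([ 0.36339391, -0.06458085, -0.17600832,  0.91257616])}
wrist {'fx': 319.92981205963684, 'fy': 319.92981205963684, 'cx': 279.4013161699409, 'cy': 208.70068218736708, 'xyz': array([122.55843452, 542.38102342, 372.91761189]), 'rotation': array([-0.13510403, -0.09117136,  0.5568355 ,  0.81447462])}
{'clock': 0.15, 'qpos': array([ 9.96204708e-01,  2.59169676e-01,  1.53579392e+00,  1.26939410e-05,
        1.34800401e+00, -2.02830018e-01]), 'qvel': array([-0.00077748, -0.00255771, -0.00363448,  0.00039241, -0.00041691,
       -0.00058349]), 'joint_efforts': array([ 9.59520221e-04, -4.46387708e+01, -2.90819997e+01, -5.33652637e-04,
        8.08276702e-03, -6.83095300e-05]), 'ee_pos': array([199.57996345, 512.12241715, 247.68400128]), 'orientation': array([ 1.84813572e-01,  9.82773357e-01, -6.33846937e-04, -2.66279267e-04]), 'wrist_force': array([-0.50414498,  0.33917017,  0.04736924]), 'wrist_torque': array([-0.01492879,  0.04472412,  0.03614534]), 'grip_width': 1.0004919033555395}
```

View pics/scene0.png

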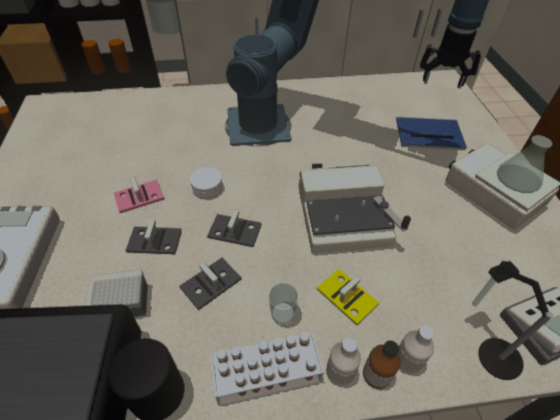

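View pics/side0.png

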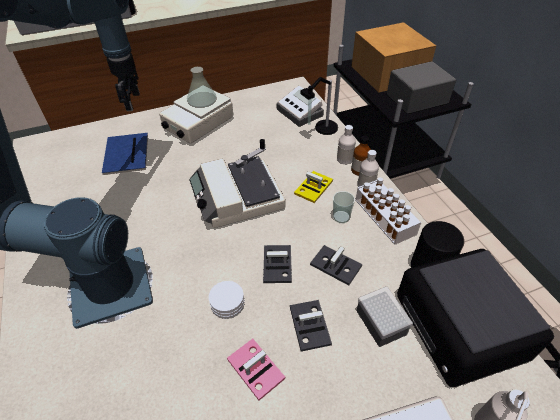

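View pics/wrist0.png

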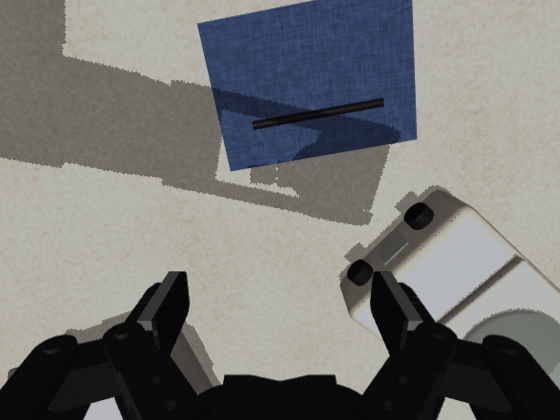

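The scene view shows three dark plates at (154,239), (234,230) and (211,283), with look-alikes in pink (138,195) and yellow (348,296). The shaker is at (348,207) with its lever knob at (405,222), the beaker at (284,303) and the tip box at (118,292). Next I'll take close crops.

Run:
```python
import cv2,numpy as np
s=cv2.imread("pics/scene0.png");d=cv2.imread("pics/side0.png")
def c(im,x0,y0,x1,y1,w,h): return cv2.resize(im[y0:y1,x0:x1],(w,h),interpolation=cv2.INTER_CUBIC)
cv2.imwrite("pics/c1.png",np.hstack([c(s,110,200,270,320,400,300),c(s,290,150,420,248,400,300)]))
cv2.imwrite("pics/c2.png",np.hstack([c(d,250,230,370,360,370,400),c(d,180,130,300,230,420,400)]))
```

```text
(no output)
```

View pics/c1.png

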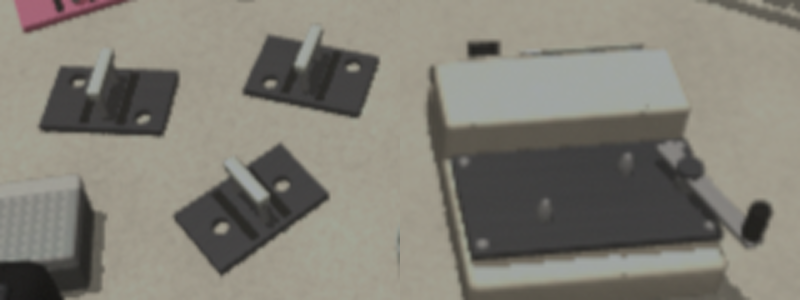

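View pics/c2.png

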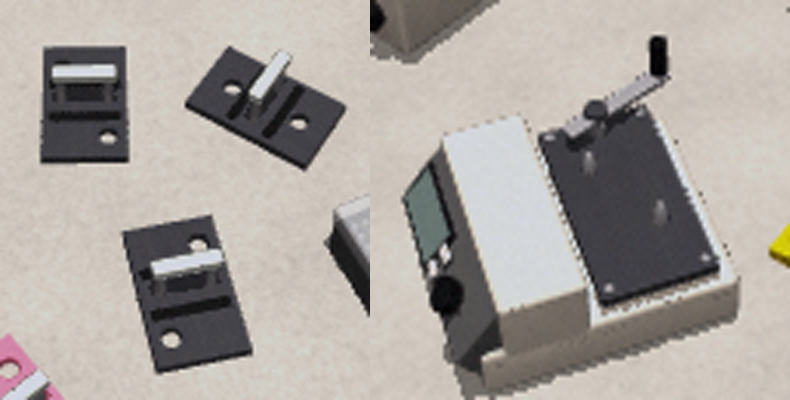

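The pins sit at (-x,+y) and (+x,-y), which is layout C. In the scene view the plates are B at (154,239), C at (234,230) and A at (211,283). C is also at (278,263) in the side view. Now a coarse estimate of positions.

```bash
cat > h.py <<'E'
import numpy as np, cv2
from scipy.spatial.transform import Rotation as R
from scipy.optimize import least_squares
from bench import r, optics
def cam(n):
    i=optics.camera_info(n); return dict(K=(i['fx'],i['fy'],i['cx'],i['cy']),p=np.array(i['xyz']),R=R.from_quat(i['rotation']).as_matrix())
def ray(c,uv):
    fx,fy,cx,cy=c['K']; d=np.array([(uv[0]-cx)/fx,-(uv[1]-cy)/fy,-1.]); return c['R']@d
def onz(c,uv,z):
    d=ray(c,uv); return c['p']+d*(z-c['p'][2])/d[2]
def proj(c,P):
    q=(np.atleast_2d(P)-c['p'])@c['R']; fx,fy,cx,cy=c['K']
    return np.c_[cx+fx*q[:,0]/-q[:,2], cy-fy*q[:,1]/-q[:,2]]
def tri(cs,uvs):
    A=np.zeros((3,3));b=np.zeros(3)
    for c,uv in zip(cs,uvs):
        d=ray(c,uv);d/=np.linalg.norm(d);M=np.eye(3)-np.outer(d,d);A+=M;b+=M@c['p']
    return np.linalg.solve(A,b)
def snap(n,f):
    c=cam(n); im=optics.capture(n); cv2.imwrite(f,cv2.cvtColor(im,cv2.COLOR_RGB2BGR)); return c,im
def crop(src,box,out,k):
    x0,y0,x1,y1=box; cv2.imwrite(out,cv2.resize(cv2.imread(src)[y0:y1,x0:x1],None,fx=k,fy=k,interpolation=cv2.INTER_CUBIC))
E
python3 - <<'E'
from h import *
s=cam("scene");d=cam("side")
S=lambda x,y:(110+x/2.5,200+y/2.5)
S2=lambda x,y:(290+(x-400)*130/400,150+y*98/300)
D=lambda x,y:(250+x*120/370,230+y*130/400)
D2=lambda x,y:(180+(x-370)*120/420,130+y/4)
print("C corners scene")
for p in [(268,37),(378,60),(358,115),(246,95)]: print(onz(s,S(*p),10).round())
print("C corners side")
for p in [(43,47),(126,46),(128,158),(41,158)]: print(onz(d,D(*p),10).round())
print("handle ends tri", tri([s,d],[S(317,31),D(115,72)]).round(),tri([s,d],[S(302,66),D(54,72)]).round())
print("pins",tri([s,d],[S2(627,155),D2(588,155)]).round(),tri([s,d],[S2(545,201),D2(661,203)]).round())
print("pins z90",onz(s,S2(627,155),90),onz(d,D2(588,155),90),onz(s,S2(545,201),90),onz(d,D2(661,203),90))
print("knob top",tri([s,d],[S2(758,207),D2(658,42)]).round())
print("pivot",tri([s,d],[S2(690,160),D2(596,105)]).round())
print("plat corners")
for p in [(450,160),(688,142),(718,240),(478,257)]: print(onz(s,S2(*p),70).round())
for p in [(540,140),(645,107),(722,268),(606,305)]: print(onz(d,D2(*p),70).round())
print("beaker",onz(s,(284,290),85),onz(d,(342,200),85))
E
```

```text
C corners scene
[ 409. -152.   10.]
[456. -34.  10.]
[528. -62.  10.]
[ 487. -177.   10.]
C corners side
[449. -37.  10.]
[524. -66.  10.]
[ 477. -187.   10.]
[ 403. -157.   10.]
handle ends tri [ 477. -112.   71.] [ 452. -102.   28.]
pins [474. 236.  87.] [518. 154.  88.]
pins z90 [475.25099062 236.01180074  90.        ] [473.46701321 230.08548037  90.        ] [517.66540817 154.96895549  90.        ] [517.34257812 149.67201432  90.        ]
knob top [572. 309. 123.]
pivot [497. 281.  99.]
plat corners
[445.  90.  70.]
[449. 302.  70.]
[560. 293.  70.]
[554.  94.  70.]
[442. 288.  70.]
[551. 291.  70.]
[549.  79.  70.]
[440.  80.  70.]
beaker [709.6687972   -7.23555472  85.        ] [713.36554338 -17.93315895  85.        ]
```

```bash
cat >> h.py <<'E'
def state():
    s=r.sense(); return np.array(s['ee_pos']), R.from_quat(s['orientation']).as_matrix(), s
def plan(target,yawy=None):
    """shift in tool axes (mm), twist deg (to bring tool y to world angle yawy deg, mod 180)"""
    p,M,s=state(); d=M.T@(np.array(target)-p); 
    a=np.degrees(np.arctan2(M[1,1],M[0,1])); t=None
    if yawy is not None:
        t=-(((yawy-a)+90)%180-90)
    print("t=%.2f tcp"%s['clock'],p.round(1),"tooly ang %.2f"%a,"delta mm",d.round(1),"twist",None if t is None else round(t,2),"F",np.round(s['wrist_force'],1),"grip",round(s['grip_width'],3))
E
python3 - <<'E'
from h import *
c=cam("wrist");p,M,s=state()
print("cam in tool",M.T@(c['p']-p)); print("axes in tool",M.T@c['R'])
cc=onz(c,(280,210),80); print("center ray hits",cc, "offset tool from tcp",M.T@(cc-p))
# view shaker: center of view at (496,193) z80
plan(np.array([496,193,0])-(cc-p)*[1,1,0]+[0,0,p[2]])
E
```

```text
cam in tool [ 8.27792247e+01  8.64012053e-02 -1.25314097e+02]
axes in tool [[ 1.58656115e-05  9.46762452e-01  3.21933003e-01]
 [ 9.99999933e-01 -1.33126610e-04  3.42225444e-04]
 [ 3.66864050e-04  3.21932976e-01 -9.46762391e-01]]
center ray hits [216.59257745 505.84886795  80.        ] offset tool from tcp [-18.17785075   0.56042092 167.67815127]
t=0.15 tcp [199.6 512.1 247.7] tooly ang 68.70 delta mm [-3.74e+02 -1.90e+02  1.00e-01] twist None F [-0.5  0.3  0. ] grip 1.0
```

>>> step_arm(delta_pos=[[-0.025, -0.012, 0], [-0.055, -0.028, 0], [-0.085, -0.043, 0], [-0.115, -0.058, 0], [-0.145, -0.073, 0], [-0.17, -0.086, 0], [-0.19, -0.097, 0], [-0.2, -0.102, 0]], twist=[0, 0, 0, 0, 0, 0, 0, 0])

```text
clock: 0.82
ee_pos: [350.5, 342.7, 248.1]
orientation: [0.186, 0.983, -0.0, 0.0]
wrist_force: [0.5, 0.4, 0.2]
grip_width: 1.004
```

>>> step_arm(delta_pos=[[-0.02, -0.01, 0], [-0.045, -0.023, 0], [-0.075, -0.038, 0], [-0.105, -0.053, 0], [-0.135, -0.068, 0], [-0.16, -0.081, 0], [-0.174, -0.088, 0], [-0.174, -0.088, 0]], twist=[0, 0, 0, 0, 0, 0, 0, 0])

```text
clock: 1.48
ee_pos: [481.2, 197.6, 247.9]
orientation: [0.186, 0.982, -0.0, 0.0]
wrist_force: [0.4, -0.9, -1.1]
grip_width: 1.001
```

Run:
```python
from h import *
plan([496,193,248],90)
c,im=snap("wrist","pics/w1.png"); np.save("w1.npy",c,allow_pickle=True)
```

```text
t=1.48 tcp [481.2 197.6 247.9] tooly ang 68.52 delta mm [-15.4   1.1  -0.1] twist -21.48 F [ 0.4 -0.9 -1.1] grip 1.001
```

View pics/w1.png

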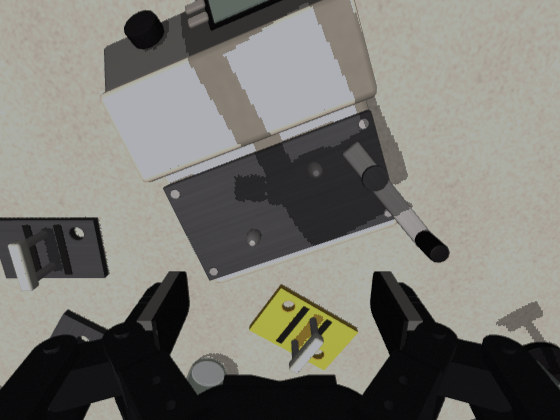

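Run:
```python
from h import *
crop("pics/w1.png",(150,100,460,290),"pics/w1c.png",2.5)
```

```text
(no output)
```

View pics/w1c.png

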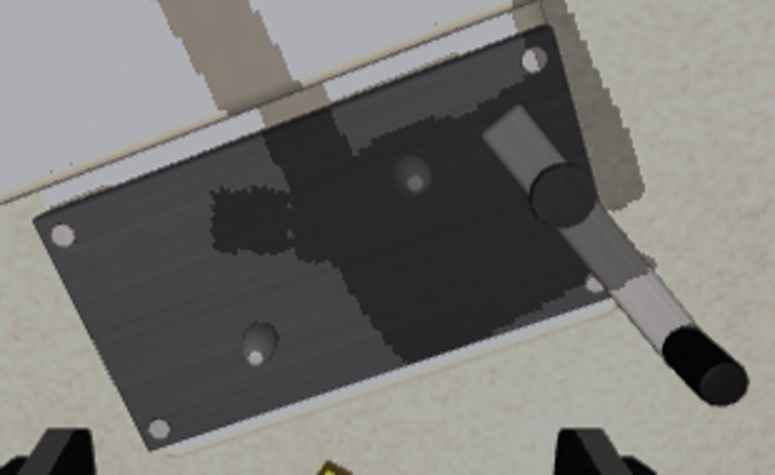

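Run:
```python
from h import *
c=np.load("w1.npy",allow_pickle=True).item()
W=lambda x,y:(150+(x+.5)/2.5-.5,100+(y+.5)/2.5-.5)
pts=[((-22,40,90),(414,182)),((22,-40,90),(255,358)),((-56,106,70),(550,26)),((-56,-106,70),(34,218)),((56,-106,70),(150,451))]
L=np.array([p[0] for p in pts],float);U=np.array([W(*p[1]) for p in pts])
def f(v,full=False):
    a=v[2];P=L.copy();P[:,0]=v[0]+np.cos(a)*L[:,0]-np.sin(a)*L[:,1];P[:,1]=v[1]+np.sin(a)*L[:,0]+np.cos(a)*L[:,1]
    return (proj(c,P)-U).ravel()
o=least_squares(f,[496,193,0]);print(o.x[:2],np.degrees(o.x[2]),f(o.x).reshape(-1,2).round(2))
# yaw from pins only
L=L[:2];U=U[:2];o2=least_squares(f,[496,193,0]);print("pins only",o2.x[:2],np.degrees(o2.x[2]),f(o2.x).round(2))
x,y,a=o.x
k=onz(c,W(723,383),124);q=onz(c,W(563,195),100)
Rm=np.array([[np.cos(a),-np.sin(a)],[np.sin(a),np.cos(a)]])
pv=np.array([x,y])+Rm@[0,88];rel=Rm.T@(k[:2]-pv)
print("knob",k,"pivot pred",pv,"cap",q,"rel",rel,np.hypot(*rel),"angle",np.arctan2(rel[0],rel[1]))
# go view C: view centre offset (-18 tool x at z80); for z50ish aim
p,M,s=state();cc=onz(c,(280,180),40);print(cc)
plan(np.array([467,-108,p[2]])-(cc-p)*[1,1,0])
for q in [(-22,40),(22,-40)]:print("pin",pv-Rm@[0,88]+Rm@q)
```

```text
[495.5914093  195.28442601] -1.1439355159728075 [[ 0.8   0.54]
 [ 0.23  0.04]
 [ 1.62 -1.38]
 [-1.97  0.6 ]
 [-0.99  1.09]]
pins only [495.16318893 194.93277604] -0.7122220176452374 [-0.  0.  0. -0.]
knob [570.97954124 310.14512387 124.        ] pivot pred [497.3482514  283.26688736] cap [494.60815242 281.83738418 100.        ] rel [73.08001472 28.34286312] 78.38371285305462 angle 1.2008222856339694
[479.82158272 198.69043301  40.        ]
t=1.53 tcp [479.9 198.9 247.9] tooly ang 68.55 delta mm [-1.002e+02 -2.901e+02 -1.000e-01] twist None F [-0.3  0.8  0.3] grip 0.999
pin [474.39435855 235.71566442]
pin [516.78846005 154.8531876 ]
```

>>> step_arm(delta_pos=[[-0.009, -0.025, 0], [-0.019, -0.055, 0], [-0.03, -0.085, 0], [-0.043, -0.125, 0], [-0.056, -0.165, 0], [-0.07, -0.205, 0], [-0.082, -0.24, 0], [-0.09, -0.262, 0]], twist=[0, 0, 0, 0, 0, 0, 0, 0])

```text
clock: 2.2
ee_pos: [467.3, -78.9, 248.4]
orientation: [0.185, 0.983, -0.0, 0.0]
wrist_force: [-0.2, 0.1, 0.0]
grip_width: 0.999
```

>>> step_arm(delta_pos=[[-0.004, -0.012, 0], [-0.007, -0.021, 0], [-0.009, -0.026, 0], [-0.01, -0.028, 0], [-0.01, -0.028, 0], [-0.01, -0.028, 0], [-0.01, -0.028, 0], [-0.01, -0.028, 0]], twist=[0, 0, 0, 0, 0, 0, 0, 0])

```text
clock: 2.87
ee_pos: [467.1, -106.1, 248.3]
orientation: [0.184, 0.983, 0.0, -0.0]
wrist_force: [-0.4, -0.7, 0.7]
grip_width: 0.995
```

Run:
```python
from h import *
plan([467,-108,248],69)
c,im=snap("wrist","pics/w2.png"); np.save("w2.npy",c,allow_pickle=True)
```

```text
t=2.87 tcp [ 467.1 -106.1  248.3] tooly ang 68.77 delta mm [-0.6 -1.8  0.3] twist -0.23 F [-0.4 -0.7  0.7] grip 0.995
```

View pics/w2.png

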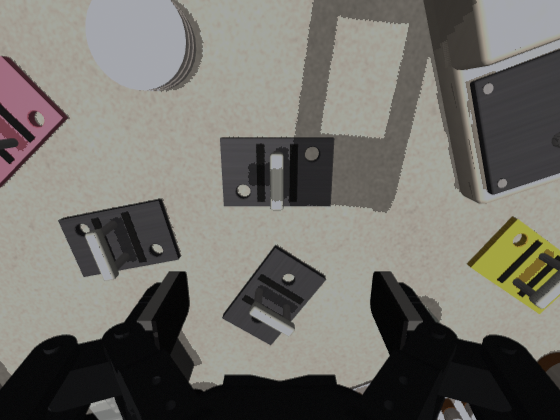

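Run:
```python
from h import *
crop("pics/w2.png",(200,120,360,230),"pics/w2c.png",5)
```

```text
(no output)
```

View pics/w2c.png

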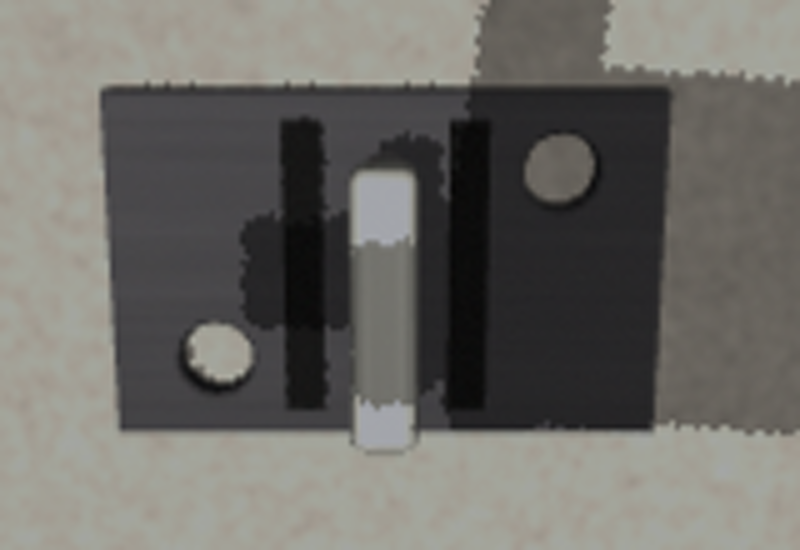

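Run:
```python
from h import *
c=np.load("w2.npy",allow_pickle=True).item()
W=lambda x,y:(200+(x+.5)/5-.5,120+(y+.5)/5-.5)
pts=[((-40,-64,10),(102,90)),((-40,64,10),(671,89)),((40,64,10),(655,430)),((40,-64,10),(120,430)),((-22,40,10),(562,170)),((22,-40,10),(216,353)),((-30,0,57),(384,171)),((30,0,57),(384,446))]
L=np.array([p[0] for p in pts],float);U=np.array([W(*p[1]) for p in pts])
def f(v):
    a=v[2];P=L.copy();P[:,0]=v[0]+np.cos(a)*L[:,0]-np.sin(a)*L[:,1];P[:,1]=v[1]+np.sin(a)*L[:,0]+np.cos(a)*L[:,1]
    return (proj(c,P)-U).ravel()
o=least_squares(f,[467,-108,-.35]);print(o.x[:2],np.degrees(o.x[2]),f(o.x).reshape(-1,2).round(2))
h=.5*(onz(c,U[6],57)+onz(c,U[7],57));print("handle only",h)
yaw=np.degrees(o.x[2])
plan([o.x[0],o.x[1],110],yaw+90);plan([o.x[0],o.x[1],48],yaw+90)
```

```text
[ 462.91799947 -107.63414176] -21.281702547401803 [[-0.54 -0.38]
 [ 0.36 -0.08]
 [-0.18 -0.17]
 [-0.17 -0.27]
 [ 0.11 -0.13]
 [ 0.15  0.64]
 [ 0.06 -0.95]
 [ 0.18  1.51]]
handle only [ 462.52869344 -107.61065979   57.        ]
t=2.92 tcp [ 467.1 -106.3  248.3] tooly ang 68.76 delta mm [  3.4  -2.8 138.3] twist 0.04 F [-0.3  0.8  0.7] grip 1.0
t=2.92 tcp [ 467.1 -106.3  248.3] tooly ang 68.76 delta mm [  3.4  -2.8 200.3] twist 0.04 F [-0.3  0.8  0.7] grip 1.0
```

>>> step_arm(delta_pos=[[0.001, -0.001, 0.02], [0.002, -0.002, 0.05], [0.003, -0.003, 0.085], [0.003, -0.003, 0.12], [0.003, -0.003, 0.15], [0.003, -0.003, 0.175], [0.003, -0.003, 0.192], [0.003, -0.003, 0.2]], twist=[0, 0, 0, 0, 0, 0, 0, 0])

```text
clock: 3.58
ee_pos: [461.7, -107.7, 46.0]
orientation: [0.185, 0.983, 0.001, -0.002]
wrist_force: [-0.3, -0.5, -0.3]
grip_width: 1.0
```

Run:
```python
from h import *
plan([462.9,-107.6,48],68.72)
c,im=snap("wrist","pics/w3.png")
```

```text
t=3.58 tcp [ 461.7 -107.7   46. ] tooly ang 68.71 delta mm [-1.1  0.5 -2. ] twist -0.01 F [-0.3 -0.5 -0.3] grip 1.0
```

View pics/w3.png

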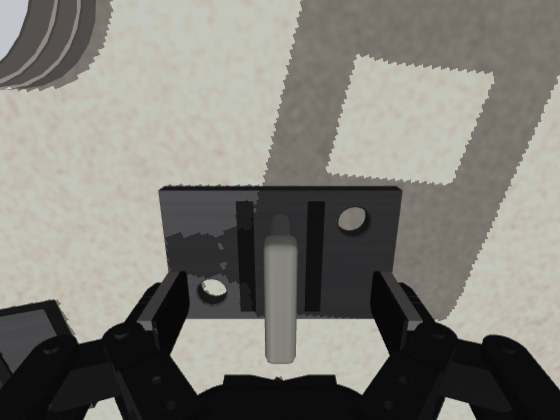

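The bar at column 280 is centred between the fingers (187 and 372), so I'll close.

>>> step_arm(delta_pos=[[0, 0, 0], [0, 0, 0], [0, 0, 0], [0, 0, 0], [0, 0, 0], [0, 0, 0], [0, 0, 0], [0, 0, 0]], twist=[0, 0, 0, 0, 0, 0, 0, 0], jaw=-1)

```text
clock: 4.3
ee_pos: [463.7, -108.9, 49.2]
orientation: [0.185, 0.983, -0.0, 0.001]
wrist_force: [-0.2, 0.4, 7.3]
grip_width: 0.149
```

>>> step_arm(delta_pos=[[0, 0, 0], [0, 0, 0], [0, 0, -0.003], [0, 0, -0.008], [0, 0, -0.015], [0, 0, -0.02], [0, 0, -0.02], [0, 0, -0.02]], twist=[0, 0, 0, 0, 0, 0, 0, 0])

```text
clock: 4.97
ee_pos: [463.4, -108.8, 68.8]
orientation: [0.185, 0.983, -0.0, 0.001]
wrist_force: [-1.4, 0.1, -3.5]
grip_width: 0.148
```

Run:
```python
from h import *
plan([495.4,195.1,215],89)
c,im=snap("wrist","pics/w4.png");np.save("w4.npy",c,allow_pickle=True)
```

```text
t=4.97 tcp [ 463.4 -108.8   68.8] tooly ang 68.70 delta mm [  80.5  294.8 -146.3] twist -20.3 F [-1.4  0.1 -3.5] grip 0.148
```

View pics/w4.png

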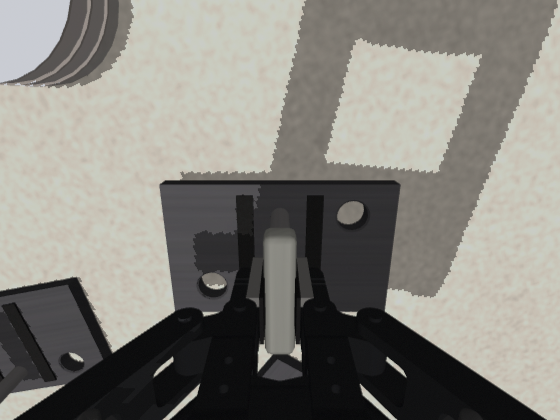

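The plate is held: -3.5 N at the wrist, opening 0.148, and it looks level in view. I'll lift it and carry it to the shaker.

>>> step_arm(delta_pos=[[0, 0, -0.015], [0, 0, -0.035], [0, 0, -0.06], [0, 0, -0.085], [0, 0, -0.105], [0, 0, -0.12], [0, 0, -0.13], [0, 0, -0.131]], twist=[0, 0, 0, 0, 0, 0, 0, 0])

```text
clock: 5.68
ee_pos: [464.0, -109.1, 200.9]
orientation: [0.185, 0.983, -0.0, 0.002]
wrist_force: [0.7, 0.1, -3.1]
grip_width: 0.155
```

>>> step_arm(delta_pos=[[0.004, 0.015, 0], [0.01, 0.037, 0], [0.018, 0.065, 0], [0.026, 0.095, 0], [0.034, 0.125, 0], [0.042, 0.155, 0], [0.048, 0.175, 0], [0.05, 0.183, 0]], twist=[-1, -3, -5, -7, -9, -11, -13, -14])

```text
clock: 6.35
ee_pos: [482.0, 82.8, 197.8]
orientation: [0.062, 0.998, 0.001, -0.001]
wrist_force: [0.6, 1.0, -3.0]
grip_width: 0.151
```

Run:
```python
from h import *
plan([495.4,195.1,200],89.1)
```

```text
t=6.35 tcp [482.   82.8 197.8] tooly ang 82.93 delta mm [  0.5 113.1  -2.1] twist -6.17 F [ 0.6  1.  -3. ] grip 0.151
```

>>> step_arm(delta_pos=[[0, 0.012, 0], [0, 0.03, 0], [0, 0.055, 0], [0, 0.08, 0], [0, 0.1, 0], [0, 0.11, 0], [0, 0.113, 0], [0, 0.113, 0]], twist=[-0.5, -1.5, -3, -4.5, -5.5, -6.1, -6.1, -6.1])

```text
clock: 7.02
ee_pos: [497.3, 191.9, 198.7]
orientation: [0.01, 1.0, -0.0, -0.001]
wrist_force: [0.7, -0.3, -2.4]
grip_width: 0.152
```

Run:
```python
from h import *
plan([495.4,195.1,148],89.1)
c,im=snap("wrist","pics/w5.png");np.save("w5.npy",c,allow_pickle=True)
snap("scene","pics/s5.png");snap("side","pics/d5.png")
crop("pics/s5.png",(270,120,430,260),"pics/s5c.png",4)
crop("pics/d5.png",(170,90,320,230),"pics/d5c.png",4)
```

```text
t=7.02 tcp [497.3 191.9 198.7] tooly ang 88.80 delta mm [ 1.9  3.2 50.7] twist -0.3 F [ 0.7 -0.3 -2.4] grip 0.152
```

View pics/w5.png

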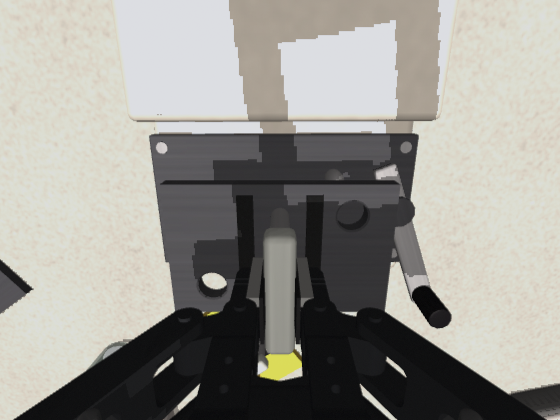

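View pics/s5c.png

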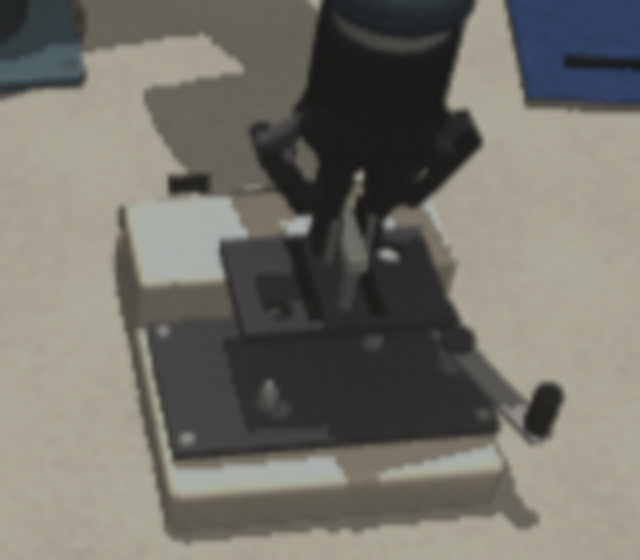

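View pics/d5c.png

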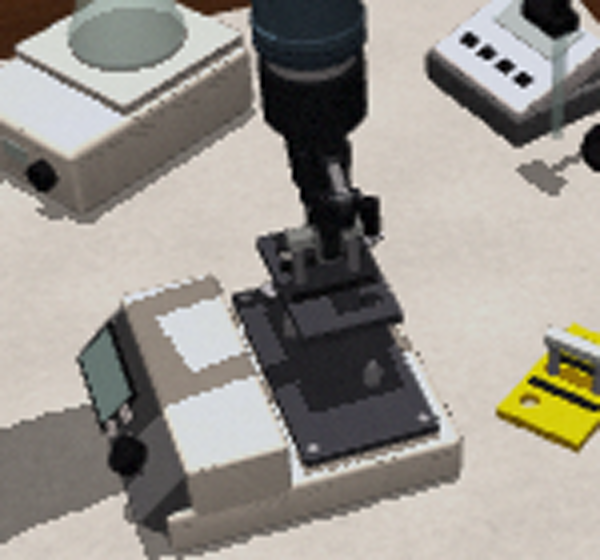

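Run:
```python
from h import *
crop("pics/w5.png",(140,110,450,330),"pics/w5c.png",2.5)
```

```text
(no output)
```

View pics/w5c.png

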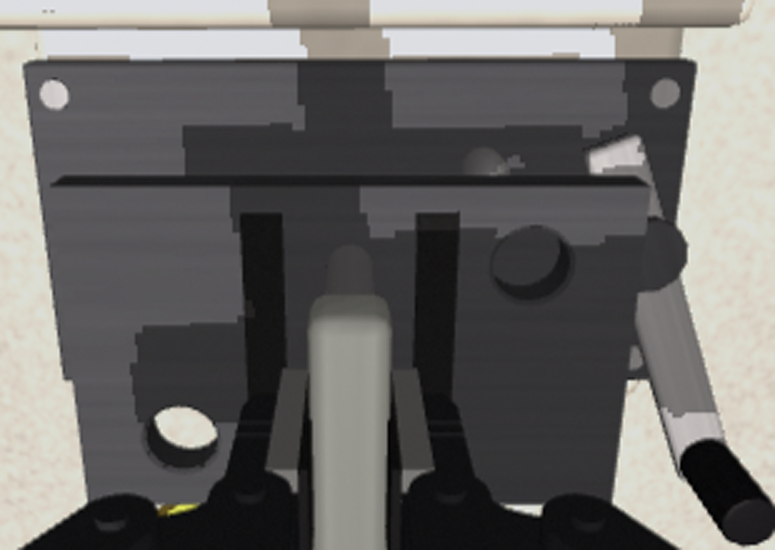

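```bash
cat > fit5.py <<'E'
from h import *
c=np.load("w5.npy",allow_pickle=True).item()
W=lambda x,y:(140+(x+.5)/2.5-.5,110+(y+.5)/2.5-.5)
def fit(pts,v0,free_tilt,reg):
    L=np.array([p[0] for p in pts],float);U=np.array([W(*p[1]) for p in pts])
    def P(v):
        Rm=R.from_euler('ZYX',[v[3],v[4] if free_tilt else 0,0]).as_matrix(); return L@Rm.T+v[:3]
    def f(v):
        return np.r_[(proj(c,P(v))-U).ravel(), reg*(v[2]-v0[2]), 200*v[4]*(1 if free_tilt else 1)]
    o=least_squares(f,v0); res=f(o.x)[:-2].reshape(-1,2)
    print(o.x[:3].round(2),np.degrees(o.x[3:]).round(2));print(res.round(1).tolist()); return o.x
p=[((-40,-64,10),(51,186)),((-40,64,10),(651,186)),((40,-64,10),(88,505)),((40,64,10),(613,505)),((-22,40,10),(531,262)),((22,-40,10),(180,435))]
print("plate (underside centre)");a=fit(p,[496,193,150.7,-.02,0],False,1);b=fit(p,[496,193,150.7,-.02,0],True,1)
q=[((-56,-106,70),(23,63)),((-56,106,70),(697,63)),((56,-106,70),(65,380)),((56,106,70),(655,380))]
q2=q+[((-22,40,90),(490,155))]
print("plat");d=fit(q[:3],[496,195,0,-.02,0],False,5);
E
python3 fit5.py
```

```text
plate (underside centre)
[496.42 192.02 149.31] [-1.2  0. ]
[[-1.1, -0.6], [0.5, -0.5], [-0.1, -0.7], [-0.3, -0.6], [0.6, 1.0], [0.4, 1.6]]
[496.44 192.02 149.3 ] [-1.21 -0.08]
[[-1.1, -0.6], [0.4, -0.5], [-0.1, -0.7], [-0.3, -0.5], [0.6, 1.0], [0.4, 1.6]]
plat
[ 4.9601e+02  1.9544e+02 -1.1000e-01] [-1.19  0.  ]
[[-0.9, -0.3], [2.0, -0.3], [-1.2, 1.4]]
```

Run:
```python
from h import *
p,M,s=state()
plan([495.6-496.42+497.3,195.2-192.02+191.9,155],88.8)
```

```text
t=7.17 tcp [497.3 190.9 199.1] tooly ang 88.72 delta mm [ 0.9  4.2 44.1] twist -0.08 F [-0.4  0.6 -2.3] grip 0.151
```

>>> step_arm(delta_pos=[[0.001, 0.002, 0.005], [0.001, 0.003, 0.014], [0.001, 0.004, 0.024], [0.001, 0.004, 0.034], [0.001, 0.004, 0.043], [0.001, 0.004, 0.049], [0.001, 0.004, 0.05], [0.001, 0.004, 0.05]], twist=[0, 0, 0, 0, 0, 0, 0, 0])

```text
clock: 7.83
ee_pos: [496.1, 196.0, 148.5]
orientation: [0.01, 1.0, -0.0, -0.001]
wrist_force: [0.5, -0.1, -1.8]
grip_width: 0.147
```

Run:
```python
from h import *
for i in range(4):
    c,im=snap("wrist","pics/w6.png");np.save("w6.npy",c,allow_pickle=True);plan([495.6-496.42+497.3,195.2-192.02+191.9,118],88.8)
crop("pics/w6.png",(140,110,450,330),"pics/w6c.png",2.5)
```

```text
t=7.88 tcp [496.6 196.1 149.1] tooly ang 88.80 delta mm [ 0.  -1.  31.1] twist -0.0 F [ 0.1  0.  -2.6] grip 0.149
t=7.93 tcp [496.8 196.2 149.6] tooly ang 88.80 delta mm [ 0.3 -1.1 31.6] twist 0.0 F [ 0.7 -0.6 -1.6] grip 0.15
t=7.98 tcp [496.9 196.2 149.8] tooly ang 88.80 delta mm [ 0.4 -1.1 31.8] twist 0.0 F [-1.2 -0.3 -2.6] grip 0.154
t=8.03 tcp [497.  196.2 149.9] tooly ang 88.80 delta mm [ 0.5 -1.1 31.9] twist -0.0 F [-0.5 -0.8 -2.5] grip 0.153
```

View pics/w6c.png

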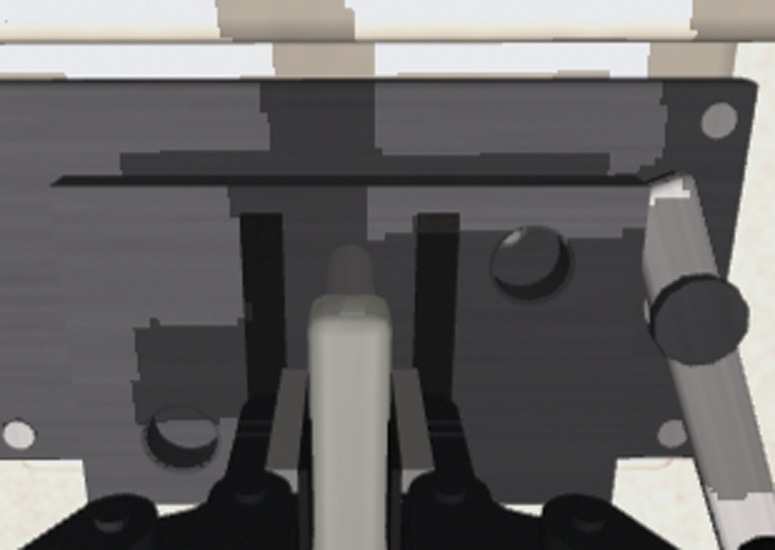

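Run:
```python
from h import *
im=cv2.imread("pics/w6.png")[192:242,325:380]
im=cv2.convertScaleAbs(im,alpha=1.8)
cv2.imwrite("pics/w6d.png",cv2.resize(im,None,fx=11,fy=11,interpolation=cv2.INTER_CUBIC))
c=np.load("w6.npy",allow_pickle=True).item()
W=lambda x,y:(140+(x+.5)/2.5-.5,110+(y+.5)/2.5-.5)
t=onz(c,W(513,238),90);h=onz(c,W(531,262),110.3);h2=onz(c,W(180,435),110.3)
print("tip",t,"hole",h,"hole2",h2,"plate ctr from holes",(h+h2)/2)
print("platform corner TR",onz(c,W(757,83),70), "screws",[onz(c,W(*p),71).round(1) for p in [(719,121),(18,434),(672,433)]])
```

```text
tip [475.53047819 236.50640652  90.        ] hole [474.40450213 236.46927004 110.3       ] hole2 [516.24010357 155.75221854 110.3       ] plate ctr from holes [495.32230285 196.11074429 110.3       ]
platform corner TR [442.13576714 300.53314956  70.        ] screws [array([451.4, 291.7,  71. ]), array([539.3,  98.3,  71. ]), array([542.9, 289.7,  71. ])]
```

View pics/w6d.png

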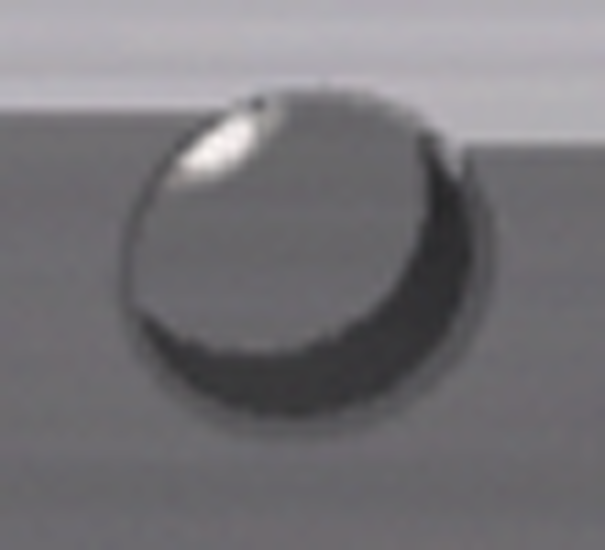

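>>> step_arm(delta_pos=[[0, -0.001, 0], [0, -0.001, 0.002], [0, -0.001, 0.004], [0, -0.001, 0.007], [0, -0.001, 0.01], [0, -0.001, 0.013], [0, -0.001, 0.015], [0, -0.001, 0.016]], twist=[0, 0, 0, 0, 0, 0, 0, 0])

```text
clock: 8.7
ee_pos: [496.2, 195.0, 132.7]
orientation: [0.011, 1.0, -0.0, -0.0]
wrist_force: [0.4, 0.0, -3.7]
grip_width: 0.153
```

Run:
```python
from h import *
for i in range(3):
    c,im=snap("wrist","pics/w7.png");np.save("w7.npy",c,allow_pickle=True);plan([496.3,195.1,119],88.8)
crop("pics/w7.png",(140,110,450,330),"pics/w7c.png",2.5)
```

```text
t=8.75 tcp [496.2 195.1 132.7] tooly ang 88.80 delta mm [-0.1  0.  13.7] twist -0.0 F [ 0.1  0.4 -3. ] grip 0.148
t=8.80 tcp [496.3 195.1 133. ] tooly ang 88.80 delta mm [-0.  0. 14.] twist -0.0 F [-1.   0.2 -2.2] grip 0.151
t=8.85 tcp [496.5 195.1 133.2] tooly ang 88.80 delta mm [ 0.1  0.  14.2] twist -0.0 F [-0.3  0.1 -4.1] grip 0.149
```

View pics/w7c.png

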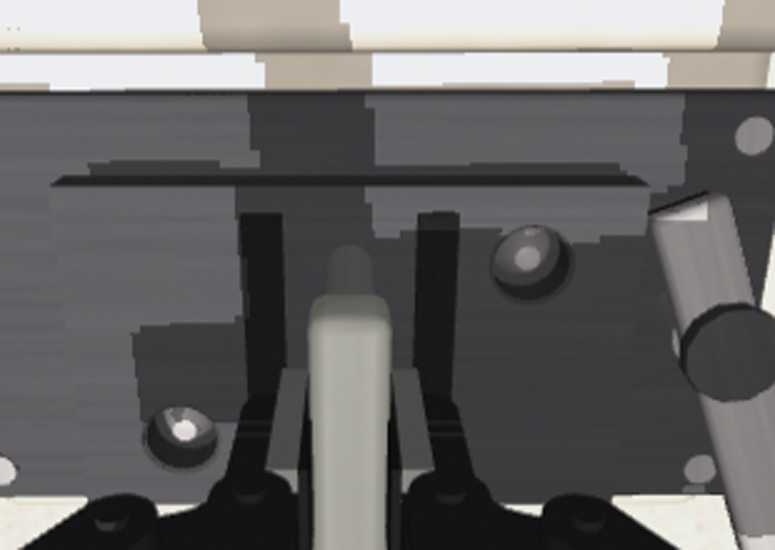

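Run:
```python
from h import *
c=np.load("w7.npy",allow_pickle=True).item()
W=lambda x,y:(140+(x+.5)/2.5-.5,110+(y+.5)/2.5-.5)
for a,b in [((528,259),(531,262)),((184,429),(180,435))]:
    t=onz(c,W(*a),90);h=onz(c,W(*b),93.8);print(t.round(1),h.round(1),"pin-hole",(t-h).round(1))
```

```text
[474.3 235.5  90. ] [473.6 235.3  93.8] pin-hole [ 0.7  0.2 -3.8]
[516.1 154.8  90. ] [515.3 154.7  93.8] pin-hole [ 0.7  0.1 -3.8]
```

>>> step_arm(delta_pos=[[-0.0005, 0, 0.001], [-0.0005, 0, 0.003], [-0.0005, 0, 0.005], [-0.0005, 0, 0.007], [-0.0005, 0, 0.009], [-0.0005, 0, 0.011], [-0.0005, 0, 0.012], [-0.0005, 0, 0.0125]], twist=[0, 0, 0, 0, 0, 0, 0, 0])

```text
clock: 9.52
ee_pos: [496.8, 195.0, 120.5]
orientation: [0.01, 1.0, -0.0, -0.0]
wrist_force: [-1.5, -0.3, -2.3]
grip_width: 0.153
```

>>> step_arm(delta_pos=[[0, 0, 0], [0, 0, 0.0005], [0, 0, 0.0005], [0, 0, 0.001], [0, 0, 0.001], [0, 0, 0.0015], [0, 0, 0.0015], [0, 0, 0.0015]], twist=[0, 0, 0, 0, 0, 0, 0, 0])

```text
clock: 10.18
ee_pos: [497.0, 195.1, 119.3]
orientation: [0.01, 1.0, -0.0, 0.0]
wrist_force: [0.7, 0.4, -3.1]
grip_width: 0.148
```

Run:
```python
from h import *
for i in range(3):
    c,im=snap("wrist","pics/w8.png");np.save("w8.npy",c,allow_pickle=True);plan([496.3,195.1,119],88.8)
crop("pics/w8.png",(140,110,450,330),"pics/w8c.png",2.5)
```

```text
t=10.23 tcp [497.  195.1 119.3] tooly ang 88.80 delta mm [ 0.7 -0.   0.3] twist -0.0 F [-0.5  0.4 -2.4] grip 0.15
t=10.28 tcp [497.  195.1 119.3] tooly ang 88.79 delta mm [0.7 0.  0.3] twist -0.01 F [-0.   0.1 -1.8] grip 0.152
t=10.33 tcp [497.  195.1 119.3] tooly ang 88.80 delta mm [ 0.7 -0.   0.3] twist 0.0 F [-0.1 -0.2 -2.9] grip 0.148
```

View pics/w8c.png

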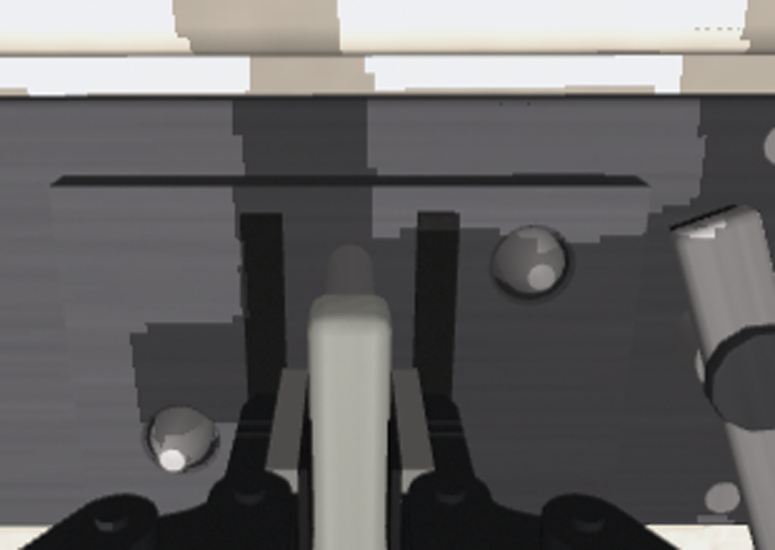

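>>> step_arm(delta_pos=[[0, 0, 0.0005], [0, 0, 0.0005], [0, 0, 0.001], [0, 0, 0.001], [0, 0, 0.001], [0, 0, 0.0015], [0, 0, 0.0015], [0, 0, 0.0015]], twist=[0, 0, 0, 0, 0, 0, 0, 0])

```text
clock: 11.0
ee_pos: [496.9, 195.1, 119.2]
orientation: [0.01, 1.0, -0.0, 0.0]
wrist_force: [-4.1, -1.9, 10.4]
grip_width: 0.153
```

Contact shows +10 N at TCP z 119.2. The bar is 0.8 mm above the TCP, as it was at the grasp, so its middle is at 120 mm, which means the plate is flush. Releasing.

>>> step_arm(delta_pos=[[0, 0, -0.001], [0, 0, -0.001], [0, 0, -0.001], [0, 0, -0.001], [0, 0, -0.001], [0, 0, -0.001], [0, 0, -0.001], [0, 0, -0.001]], twist=[0, 0, 0, 0, 0, 0, 0, 0], jaw=-0.1)

```text
clock: 11.67
ee_pos: [497.0, 195.0, 118.7]
orientation: [0.011, 1.0, -0.0, -0.0]
wrist_force: [0.3, 0.4, -0.8]
grip_width: 0.455
```

>>> step_arm(delta_pos=[[0, 0, -0.003], [0, 0, -0.01], [0, 0, -0.02], [0, 0, -0.035], [0, 0, -0.055], [0, 0, -0.08], [0, 0, -0.1], [0, 0, -0.105]], twist=[0, 0, 0, 0, 0, 0, 0, 0])

```text
clock: 12.33
ee_pos: [499.0, 195.5, 228.7]
orientation: [0.01, 1.0, 0.001, 0.004]
wrist_force: [0.4, 0.0, -0.1]
grip_width: 0.451
```

Run:
```python
from h import *
plan([496.3,195.1,225],88.8)
c,im=snap("wrist","pics/w9.png");np.save("w9.npy",c,allow_pickle=True)
snap("side","pics/d9.png");crop("pics/d9.png",(170,90,320,230),"pics/d9c.png",4)
```

```text
t=12.33 tcp [499.  195.5 228.7] tooly ang 88.80 delta mm [ 2.7 -0.4  3.6] twist 0.0 F [ 0.4  0.  -0.1] grip 0.451
```

View pics/w9.png

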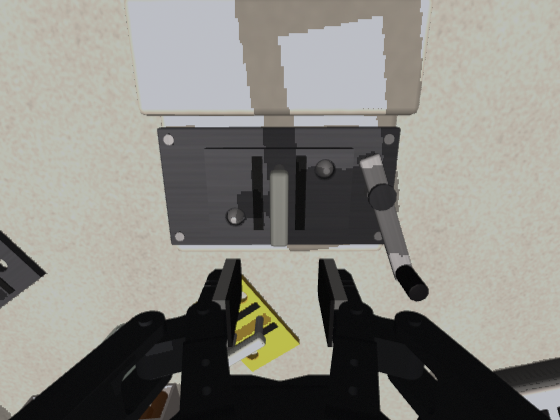

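View pics/d9c.png

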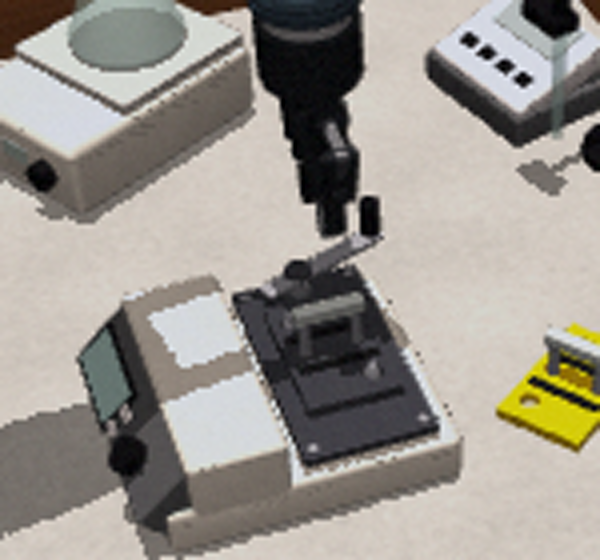

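The plate lies flush with both pins through its holes. Next I'll locate the knob, whose top is at about (418,291), and plan the arc.

```bash
python3 - <<'E'
from h import *
c=np.load("w9.npy",allow_pickle=True).item()
k=onz(c,(418.5,290.5),124);print("knob",k)
C=np.array([495.4,195.0]);a=np.radians(-1.1);Rm=np.array([[np.cos(a),-np.sin(a)],[np.sin(a),np.cos(a)]])
pv=C+Rm@[0,88];rel=Rm.T@(k[:2]-pv);th=np.arctan2(rel[0],rel[1]);print(pv,rel,np.hypot(*rel),th)
th=1.2
kp=pv+Rm@[80*np.sin(th),80*np.cos(th)];print("knob model",kp,"home",pv+Rm@[0,80])
s=cam("scene");print("lookalike shaker near",onz(s,(450,180),60),onz(s,(455,155),60),onz(s,(512,222),0))
plan([*kp,200],110); print(r.sense()['qpos'].round(2))
E
cat /dev/null
python3 - <<'E'
import cv2
im=cv2.imread("pics/w9.png")[240:310,370:450];cv2.imwrite("pics/w9k.png",cv2.resize(cv2.convertScaleAbs(im,alpha=2.5),None,fx=8,fy=8,interpolation=cv2.INTER_CUBIC))
E
```

```text
knob [569.7892109  310.13250597 124.        ]
[497.08937493 282.98378267] [72.16525222 28.53937103] 77.60360382953384 1.1941990700313274
knob model [572.1952681  310.53563944] home [498.62517032 362.96903964]
lookalike shaker near [399.89364667 515.94879624  60.        ] [297.68716661 575.65888598  60.        ] [525.17805176 666.08412003   0.        ]
t=12.43 tcp [497.9 195.3 225.8] tooly ang 88.80 delta mm [-71.8 116.8  26.2] twist -21.2 F [1.2 0.3 0.1] grip 0.453
[ 0.17  0.25  1.61  0.    1.28 -1.38]
```

View pics/w9k.png

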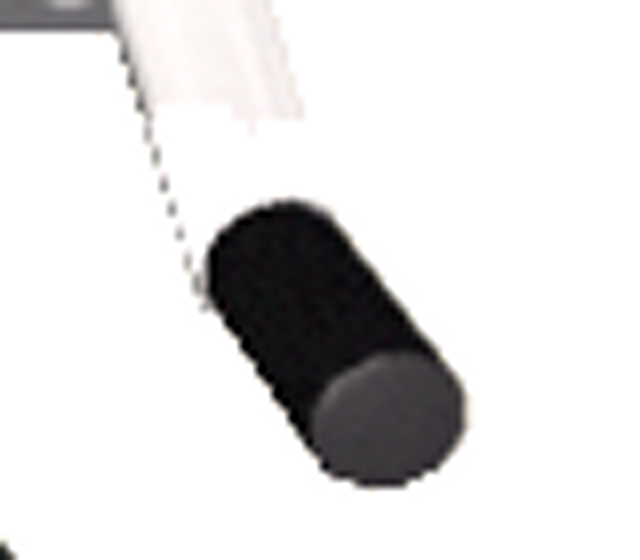

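>>> step_arm(delta_pos=[[-0.006, 0.01, 0], [-0.016, 0.025, 0], [-0.028, 0.045, 0], [-0.042, 0.068, 0], [-0.055, 0.09, 0], [-0.065, 0.106, 0.01], [-0.071, 0.115, 0.018], [-0.072, 0.117, 0.022]], twist=[-1, -4, -7, -10, -14, -17, -20, -21], jaw=-0.3)

```text
clock: 13.1
ee_pos: [571.1, 312.5, 198.0]
orientation: [-0.174, 0.985, -0.0, -0.002]
wrist_force: [-1.2, -0.6, -0.9]
grip_width: 0.349
```

>>> step_arm(delta_pos=[[0, 0, 0], [0, 0, 0.01], [0, 0, 0.025], [0, 0, 0.035], [0, 0, 0.04], [0, 0, 0.04], [0, 0, 0.04], [0, 0, 0.04]], twist=[0, 0, 0, 0, 0, 0, 0, 0])

```text
clock: 13.77
ee_pos: [571.8, 310.5, 162.7]
orientation: [-0.172, 0.985, 0.0, 0.001]
wrist_force: [0.6, -0.4, 0.4]
grip_width: 0.349
```

Run:
```python
from h import *
plan([571.8,310.4,116],110)
snap("wrist","pics/w10.png");plan([571.8,310.4,116],110)
```

```text
t=13.77 tcp [571.8 310.5 162.7] tooly ang 109.77 delta mm [ 0.1 -0.1 46.7] twist -0.23 F [ 0.6 -0.4  0.4] grip 0.349
t=13.82 tcp [571.9 310.6 162.8] tooly ang 109.78 delta mm [ 0.2 -0.1 46.8] twist -0.22 F [ 0.5  0.4 -0.8] grip 0.35
```

View pics/w10.png

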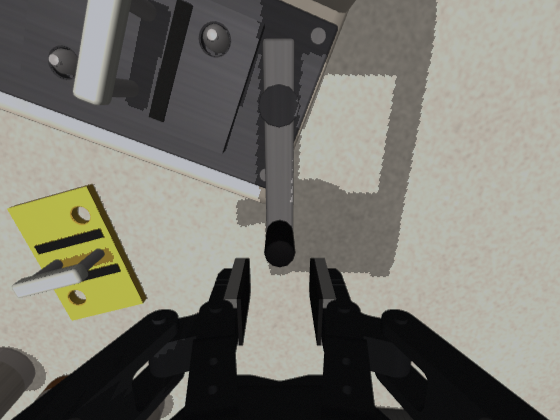

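Run:
```python
from h import *
c=cam("wrist");print(proj(c,[571.8,310.4,124]))
C=np.array([495.4,195.0]);a=np.radians(-1.1);Rm=np.array([[np.cos(a),-np.sin(a)],[np.sin(a),np.cos(a)]])
pv=C+Rm@[0,88]
p,M,s=state()
k0=pv+Rm@[80*np.sin(1.2),80*np.cos(1.2)]
# arc rows in tool axes from pose now (z kept)
for d in range(0,76,3):
    th=1.2-np.radians(d);k=pv+Rm@[80*np.sin(th),80*np.cos(th)]
    print(d,round(th,3),(M.T@np.array([*(k-k0),0]))[:2].round(1))
```

```text
[[279.23600445 253.21721677]]
0 1.2 [0. 0.]
3 1.148 [0.1 4.2]
6 1.095 [0.5 8.4]
9 1.043 [ 1.1 12.5]
12 0.991 [ 1.9 16.6]
15 0.938 [ 2.9 20.7]
18 0.886 [ 4.1 24.7]
21 0.833 [ 5.5 28.6]
24 0.781 [ 7.1 32.5]
27 0.729 [ 9.  36.3]
30 0.676 [11.  39.9]
33 0.624 [13.2 43.5]
36 0.572 [15.6 46.9]
39 0.519 [18.2 50.2]
42 0.467 [20.9 53.4]
45 0.415 [23.8 56.4]
48 0.362 [26.9 59.3]
51 0.31 [30.1 62. ]
54 0.258 [33.4 64.5]
57 0.205 [36.9 66.9]
60 0.153 [40.4 69. ]
63 0.1 [44.1 71. ]
66 0.048 [47.9 72.8]
69 -0.004 [51.8 74.4]
72 -0.057 [55.8 75.7]
75 -0.109 [59.8 76.9]
```

>>> step_arm(delta_pos=[[0, 0, 0.008], [0, 0, 0.018], [0, 0, 0.028], [0, 0, 0.036], [0, 0, 0.042], [0, 0, 0.046], [0, 0, 0.046], [0, 0, 0.046]], twist=[0, 0, 0, 0, 0, 0, 0, 0])

```text
clock: 14.48
ee_pos: [571.4, 310.5, 115.5]
orientation: [-0.172, 0.985, -0.0, -0.0]
wrist_force: [0.1, 0.9, -0.0]
grip_width: 0.352
```

>>> step_arm(delta_pos=[[0.0001, 0.0028, 0], [0.0004, 0.0084, 0], [0.0014, 0.0153, 0], [0.0031, 0.0221, 0], [0.0048, 0.0274, 0], [0.0069, 0.0325, 0], [0.0094, 0.0376, 0], [0.0107, 0.04, 0]], twist=[-2, -6, -11, -16, -20, -24, -28, -30])

```text
clock: 15.15
ee_pos: [547.8, 345.0, 116.5]
orientation: [-0.423, 0.906, -0.0, 0.001]
wrist_force: [0.2, -1.4, 0.2]
grip_width: 0.351
```

Run:
```python
from h import *
snap("wrist","pics/w11.png");plan([571.8,310.4,116],140)
C=np.array([495.4,195.0]);a=np.radians(-1.1);Rm=np.array([[np.cos(a),-np.sin(a)],[np.sin(a),np.cos(a)]])
p,M,s=state();rel=Rm.T@(p[:2]-C)-[0,88];print(rel,np.hypot(*rel),np.arctan2(rel[0],rel[1]))
```

```text
t=15.20 tcp [547.6 345.2 116.5] tooly ang 140.07 delta mm [ 11.2 -40.9   0.5] twist 0.07 F [ 0.3 -0.6 -0.4] grip 0.347
[49.26839163 63.20619442] 80.1398616613788 0.6621071139208146
```

View pics/w11.png

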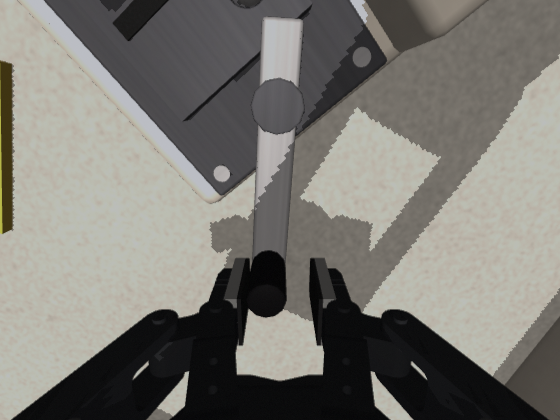

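The left jaw is pushing the knob, so I'll continue along the arc.

>>> step_arm(delta_pos=[[0.0001, 0.0028, 0], [0.0004, 0.0084, 0], [0.0014, 0.0153, 0], [0.0031, 0.0221, 0], [0.0048, 0.0274, 0], [0.0069, 0.0325, 0], [0.0094, 0.0376, 0], [0.0107, 0.04, 0]], twist=[-2, -6, -11, -16, -20, -24, -28, -30])

```text
clock: 15.87
ee_pos: [510.4, 362.4, 116.6]
orientation: [-0.642, 0.766, -0.0, 0.001]
wrist_force: [-0.3, -0.7, 0.3]
grip_width: 0.344
```

>>> step_arm(delta_pos=[[0, 0.0014, 0], [0.0001, 0.0028, 0], [0.0001, 0.0042, 0], [0.0002, 0.0056, 0], [0.0003, 0.007, 0], [0.0004, 0.0084, 0], [0.0006, 0.0098, 0], [0.0008, 0.0111, 0]], twist=[-1, -2, -3, -4, -5, -6, -7, -8])

```text
clock: 16.53
ee_pos: [499.2, 363.5, 115.8]
orientation: [-0.694, 0.72, 0.0, 0.0]
wrist_force: [1.4, 0.7, 1.3]
grip_width: 0.35
```

```bash
cat > lv.py <<'E'
from h import *
import sys
n=sys.argv[1]
snap("wrist",f"pics/{n}.png");plan([571.8,310.4,116],179)
C=np.array([495.4,195.0]);a=np.radians(-1.1);Rm=np.array([[np.cos(a),-np.sin(a)],[np.sin(a),np.cos(a)]])
p,M,s=state();rel=Rm.T@(p[:2]-C)-[0,88];print(rel,np.hypot(*rel),np.arctan2(rel[0],rel[1]),s['qpos'].round(2))
E
python3 lv.py w12
```

```text
t=16.58 tcp [498.9 363.5 115.8] tooly ang 177.95 delta mm [ 50.5 -74.8  -0.2] twist -1.05 F [1.  0.5 0.6] grip 0.351
[ 0.23615285 80.52333289] 80.52367917624682 0.0029327172710399774 [ 0.45  0.49  1.54  0.    1.12 -2.66]
```

View pics/w12.png

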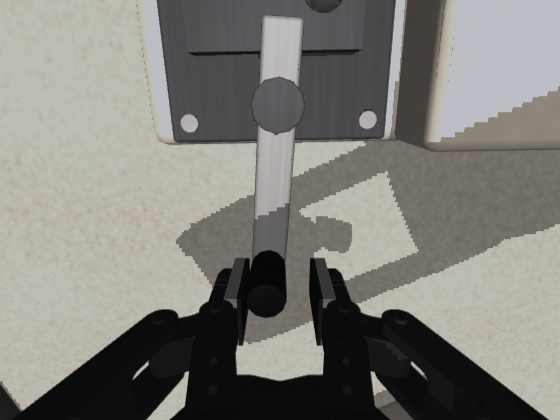

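>>> step_arm(delta_pos=[[0, 0.001, 0], [0, 0.002, 0], [0, 0.003, 0], [0, 0.004, 0], [0, 0.005, 0], [0, 0.006, 0], [0, 0.006, 0], [0, 0.006, 0]], twist=[0, 0, 0, 0, 0, 0, 0, 0])

```text
clock: 17.25
ee_pos: [492.9, 363.5, 115.7]
orientation: [-0.693, 0.721, 0.0, -0.0]
wrist_force: [0.6, 0.3, 0.3]
grip_width: 0.353
```

>>> step_arm(delta_pos=[[0, 0.0005, 0], [0, 0.001, 0], [0, 0.0015, 0], [0, 0.002, 0], [0, 0.0025, 0], [0, 0.0025, 0], [0, 0.0025, 0], [0, 0.0025, 0]], twist=[0, 0, 0, 0, 0, 0, 0, 0])

```text
clock: 17.92
ee_pos: [492.4, 363.5, 115.8]
orientation: [-0.693, 0.721, -0.001, 0.001]
wrist_force: [7.0, 0.0, -4.5]
grip_width: 0.355
```

```bash
python3 lv.py w13
```

```text
t=17.97 tcp [492.4 363.5 115.8] tooly ang 177.78 delta mm [ 50.  -81.4   0. ] twist -1.22 F [ 7.2 -0.7 -4.2] grip 0.35
[-6.25661989 80.43401086] 80.67698182174237 -0.0776294333344683 [ 0.45  0.48  1.55 -0.    1.11 -2.65]
```

View pics/w13.png

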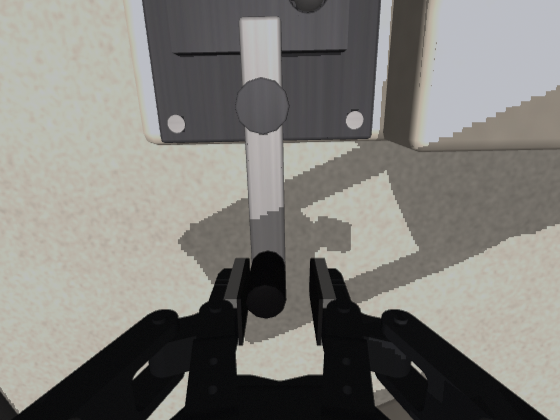

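The push stopped against 7 N with the tool 6.3 mm past home, which equals the jaw clearance, so the lever is on its stop. I'll back off to the middle of the gap, then rise.

>>> step_arm(delta_pos=[[0, -0.002, 0], [0, -0.005, 0], [0, -0.007, 0], [0, -0.0075, 0], [0, -0.0075, 0], [0, -0.0075, 0], [0, -0.0075, 0], [0, -0.0075, 0]], twist=[0, 0, 0, 0, 0, 0, 0, 0])

```text
clock: 18.63
ee_pos: [498.1, 363.5, 115.8]
orientation: [-0.693, 0.721, 0.0, -0.0]
wrist_force: [-0.9, 0.6, -0.2]
grip_width: 0.351
```

>>> step_arm(delta_pos=[[0, 0, -0.005], [0, 0, -0.015], [0, 0, -0.03], [0, 0, -0.05], [0, 0, -0.07], [0, 0, -0.09], [0, 0, -0.1], [0, 0, -0.1]], twist=[0, 0, 0, 0, 0, 0, 0, 0])

```text
clock: 19.3
ee_pos: [499.7, 364.2, 219.6]
orientation: [-0.693, 0.721, -0.001, 0.003]
wrist_force: [0.2, 0.2, -0.4]
grip_width: 0.354
```

>>> step_arm(delta_pos=[[-0.01, 0, 0], [-0.025, 0, 0], [-0.045, 0, 0], [-0.065, 0, 0], [-0.085, 0, 0], [-0.1, 0, 0], [-0.11, 0, 0], [-0.11, 0, 0]], twist=[0, 0, 0, 0, 0, 0, 0, 0])

```text
clock: 19.97
ee_pos: [501.4, 475.3, 213.7]
orientation: [-0.694, 0.72, 0.001, -0.001]
wrist_force: [0.1, -0.9, -0.5]
grip_width: 0.352
```

```bash
python3 lv.py w14
python3 - <<'E'
from h import *
c=cam("wrist");print("home knob proj",proj(c,[498.6,363.0,124]))
snap("scene","pics/s14.png");snap("side","pics/d14.png")
crop("pics/d14.png",(180,120,320,230),"pics/d14c.png",5)
E
```

```text
t=20.02 tcp [501.7 474.  214. ] tooly ang 177.88 delta mm [160.7 -76.3  98.1] twist -1.12 F [-0.2  0.4  0.6] grip 0.352
[  0.94422663 191.05163443] 191.0539677192779 0.004942218629749833 [ 0.6   0.53  1.2  -0.    1.41 -2.51]
home knob proj [[277.63308459  51.46700998]]
```

View pics/w14.png

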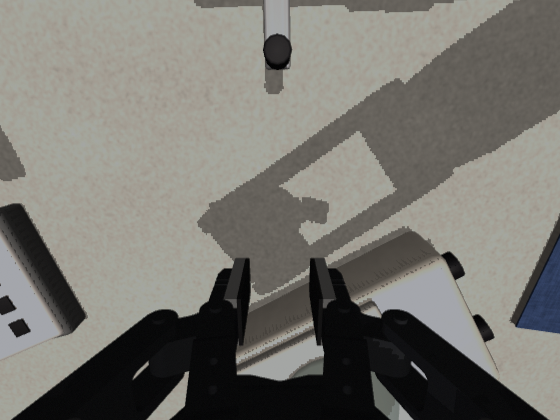

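View pics/d14c.png

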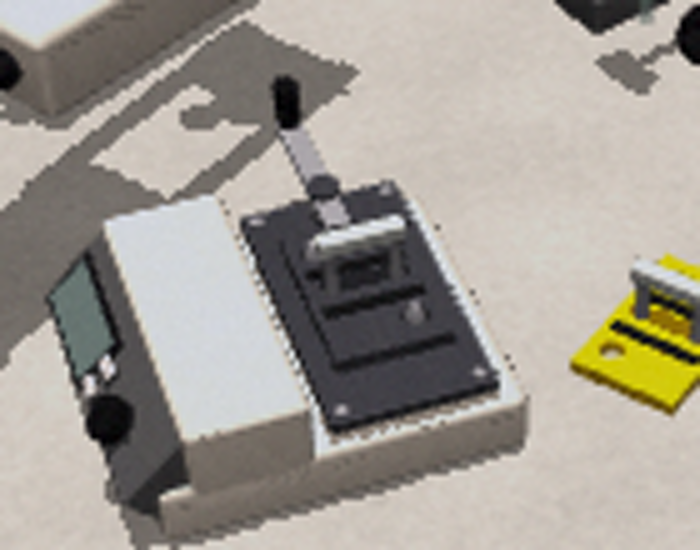

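View pics/s14.png

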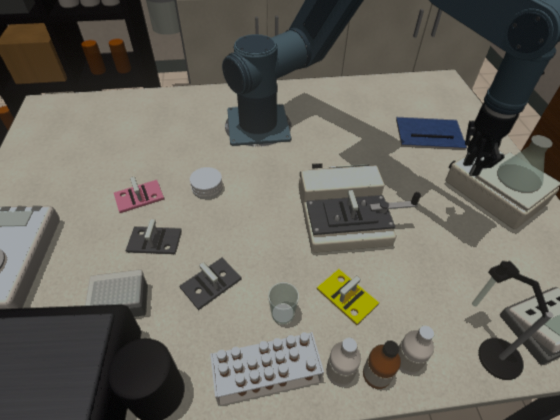

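The knob is at (277,50) against a predicted home of (278,51). In the side crop the nose lies over the plate edge and the plate is flush. In the scene view the other plates, the beaker and the tip box are where they started. Handing in.

Run:
```python
from bench import r
s=r.sense();print(s['clock'],s['wrist_force'],abs(s['qvel']).max());print(r.sign_off())
```

```text
20.1167 [ 0.17176133  1.08702581 -0.54412878] 0.013991185180175652
the job is handed in; nothing more can be done
None
```

The shaker's pins are in layout C. I lowered plate C over them until it lay flush, swung the lever home, and handed the job in at 20.1 s of the 72 s allowed.

- **Plate:** It went down with both pins visible in both holes. At touchdown I read about +10 N with the TCP at z 119.2 mm, which puts the handle's middle at 120 mm, as specified for flush. I released only after that.
- **Lever:** I pushed the knob until it stopped against 7 N. Afterwards it was within about 1.5 px of its predicted home position, and the side view showed the nose over the plate's edge.
- **Other items:** Plates A and B, the beaker and the tip box looked unmoved in the last scene picture. The gripper was clear of everything, with about 1 N at the wrist, which is noise.
- **Disagreements:** None of the checks failed. Repeat position estimates differed by about 1 mm, and the first wrist-camera fit of the platform's corners was off by up to 2 px. I corrected for this by measuring the pins and holes directly just before the final lowering.

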